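Lock a tow pin with its R-clip

TASK

The pin of the tow bracket still lacks its spring clip. Take the R-clip lying on the chest, push its straight leg through the cross hole near the leaning pin's upper end until the bow springs over and closes round the outside of the pin, then let go and leave the clip there. Do not knock over the spray can, the brush pot or the oil filter.

Things in the scene. Friction and masses are not known exactly. Their poses are not given: they have to be found in the camera images.
- clip: Loose bare steel R-clip (hitch clip), 6 mm round wire, 125 mm long, about 0.075 kg, with a black moulded grip on its head, lying flat. Origin: on the straight leg's centre line where the pin's axis lies when the clip is home; 3 mm above the chest top as it lies. +x along the leg to its free tip, +y to the bow side, z square to the clip's plane (up at the start); its leg points towards the robot. Either side up and either way through the hole will do.
- clip_head (a point): Middle of the black moulded grip on the clip's rigid closed head, at x = -56, y = +13, z = +4 mm of the clip, axes as the clip's. The grip is a ribbed block 34 mm along x, 36 mm along y, 14 mm high (z = -3 to +11), so it lies flat with the wires at its underside; hold it across its 36 mm. Behind it the wire's round bend ends at x = -88 mm.
- leg_tip (a point): Rounded free tip of the clip's straight leg, at x = +37 mm of the clip.
- clip_bow (a joint): Spread of the sprung bow, rad, about its root (x = -40, y = +26 mm of the clip): 0 closed, up to 0.4 away from the leg. Wire centre line: neck (-17, 9), hump over the pin (0, 15), neck (16, 8), flared free end (38, 19). Spring 1.8 N m/rad, preload 0.11 N m. Crossing the pin spreads it to about 0.13 at 3 to 10 N of push, then it drops under 0.03; past home the first neck is a firm stop.
- cross_hole (a point): Centre of the cross hole in the fixed steel pin (24 mm across), 135 mm above the chest top. z: along the pin to its free upper end; the pin leans 25 degrees from vertical, top towards the robot. x: along the hole, rising at 25 degrees away from the robot; y level. The hole is 10 mm square, right through, its mouths widened by 2 mm. The clip's plane lies square to the pin.
- pin_top (a point): Middle of the pin's free upper end, 18 mm along z from the cross hole's centre; axes as cross_hole's. Nothing stands beside or above it. Below the hole's centre along the pin: a spacer washer 8 mm down (36 mm across), the yoke's top 14 mm down (28 mm to each side and to -x, 40 mm to +x), a 28 mm wide drawbar end 28 mm down, out to x = -75 mm.
- bracket: Fixed grey steel tow bracket: foot plate 105 x 100 x 10 mm with bolt heads, two cheeks, a leaning yoke with the end of a drawbar in it, and the steel pin through them. Origin on the chest top, straight below the cross hole's centre; +x away from the robot at yaw 0, z up. The foot reaches from x = -25 to +80 mm.
- chest_spray: Bystander: red spray can, 67 mm across, 209 mm high, at the back left; origin under its centre.
- brush_pot: Bystander: beige pot with a brush in it, 70 mm across, 146 mm high, at the back right; origin under its centre.
- oil_filter: Bystander: blue round oil filter, 70 mm across, 89 mm high, at the left edge; origin under its centre.
Mind the look-alikes: they are no part of the job. Leave any turquoise look-alike of the clip alone.

How it is judged:
On the way:
1. the straight leg is through the hole while the bow rides spread open over the pin (distance between leg_tip and cross_hole below 0.034 m and angle between the x axis of clip and the x axis of cross_hole, either way round below 0.3 rad and distance between clip and cross_hole above 0.008 m and value of joint clip_bow above 0.06 rad), for 0.05 s.
At the end, for the whole second after the job is handed in: The clip is home and at rest: its leg runs through the cross hole (within 0.35 rad of the hole's line), the clip's origin is within 7 mm of the hole's centre, its plane is within 0.6 rad of square to the pin, and the bow has closed again round the pin (spread under 0.05 rad) (distance between clip and cross_hole below 0.007 m and angle between the x axis of clip and the x axis of cross_hole, either way round below 0.35 rad and angle between the z axis of clip and the z axis of cross_hole, either way round below 0.6 rad and value of joint clip_bow below 0.05 rad and linear speed of clip below 0.02 m/s); the robot touches nothing.
It fails at once if the spray can is knocked over (angle between chest_spray's own z axis and vertical above 0.5 rad).
It fails at once if the brush pot is knocked over (angle between brush_pot's own z axis and vertical above 0.5 rad).
It fails at once if the oil filter is knocked over (angle between oil_filter's own z axis and vertical above 0.5 rad).
It also fails if it takes over 43 s, if anything falls off the work surface, if the arm or the gripper's body presses on something with over 40 N, if the wrist force passes 120 N, or if a joint passes its speed limit or range.

ROBOT

A 7-joint arm with a two-finger parallel gripper is mounted at the origin on a cart in front of the work surface, level with it; the furniture and walls round the work are solid. World frame = base frame: x ahead of the robot, y to its left, z up, the work surface at z = 0. Lengths are in m, angles in rad, forces in N, time in s.
With the tool pointing down it reaches from about 0.4 to 0.75 m from the base axis. Payload 19.5 kg.
Tool frame: the origin (TCP) lies on the centre line of the jaws, within the pads' length; the fingertips stand 19 mm ahead of it and the grasp point (between the pads) is the TCP; z points along the fingers, y is the line along which they close (so a half turn about z gives the same grasp; the last joint's range is limited). The gripper opens to 85 mm and grips with 20 to 120 N. Pads are 22 mm wide; open, the fingers measure 114 mm over their backs; the gripper's body (76 mm by 85 mm) begins 54 mm behind the grasp point. The pads swing forward as they close: fully open they stand 13 mm farther back than shut.
Start: joints at [-1.164, 0.707, -0.028, 1.485, 0.022, 0.951, -0.075], TCP at [0.249, 0.518, 0.25] pointing down, gripper open.
Joint ranges: [-2.71, 2.71], [-0.32, 2.16], [-1.57, 1.52], [0, 2.45], [-1.46, 4.6], [0, 2.02], [-2.83, 2.83]. Speed limits (rad/s): [1.89, 1.89, 2.57, 2.57, 3.01, 3.01, 3.01].

INTERFACE

Orientations are given as a rotation vector (axis times angle).
In Python, from workcell import ctrl gives the robot as it stands. The module is installed in compiled form; this text tells all that it offers.
- The arm moves only by the tool apply_moves, never from a script. Its argument "steps" is text: rows parted by semicolons, each of 7 numbers parted by spaces: the shift along the tool's x, y, z in mm, then the turn, a rotation vector about the tool's x, y, z in rad, then the finger opening in mm, from 0 to 85.4. In form: dx dy dz wx wy wz hand; .... A call has 1 to 20 rows; each row shifts and turns the commanded pose from where the row before left it, along the tool's axes as they then stand; what a row does not reach is not made up. A row lasts 1/8 s, in which the tool goes at most 62.5 mm and 10.7 degrees, less where a joint would pass 70% of its speed; a pose out of reach is approached as far as the arm can. A call is refused whole if a number of a shift passes 62.5 or a number of a turn 0.188, either way. A call with a gripper value outside its range is refused whole. The fingers move at their own pace and stop on an object; "grip_force" is the grip in N (left out, the last holds). Time passes only in rows, so rows that do not move let the fingers close. It gives the time, the measured TCP pose, the force, the opening and the grip force at its end, in the units of the state.
- ctrl.sense(): the state, without advancing time (a new reading comes with each control period).
- ctrl.capture(name): name is "side" or "top"; returns a dict with "pixels" (400x640x3 uint8, blue, green, red), "vfov" (degrees; the focal length in pixels is half the picture's height over the tangent of half this angle, whatever the lens; pixels are square), "cx", "cy" (the principal point, pixels), "rvec" (rotation vector, rad) and "tvec" (3), from world to camera coordinates, as OpenCV has them. Camera axes: x right, y down, z forward; pixel columns grow to the right and rows downward; lengths in m; the calibration is good to about 2 mm. A picture is of the moment at which its call begins. There is no depth.
- ctrl.close_job(): hands the job in; it is judged then, once.
The state is a dict: "clock": time; "joints": joint angles; "joint_velocities": joint speeds; "tau": joint torques, N m; "eef_pos": TCP position; "eef_rot": TCP orientation; "ft_force": force on the tool from outside, world axes, zero at the start; "torque": the same for the moment, N m; "opening": finger opening in m; "finger_force": force on a finger pad.
Only numpy, scipy, OpenCV 4.12 (cv2) and the standard library are available. Lean on these libraries where they do the work, as an engineer would, in place of code of your own. Each camera call takes 0.05 s, during which the arm holds its last target. There are 200 camera calls.

## Working session

There is one attempt and no reset: what is moved stays moved. The work goes in short steps, Python scripts to look and compute and a tool call to move; the robot and the scene stay as the last step left them, time stands still between calls to the robot, and variables do not carry over. Pictures are saved under pics/ and viewed, at most 13 in all, crops included, and the job is handed in when it is done.

Besides the shell and the picture viewer there is one more tool, called after "Emit:" as a command line: name --argument value ..., lists and objects as JSON in quotes. apply_moves: Moves the arm, as the interface text tells. Its arguments: {"type":"object","properties":{"steps":{"type":"string"},"grip_force":{"type":"number"}},"required":["steps"]}

```bash
mkdir -p pics
cat > h.py <<'E'
import numpy as np, cv2
from scipy.spatial.transform import Rotation as R
from workcell import ctrl
def cap(n):
    c=ctrl.capture(n); h=c["pixels"].shape[0]
    f=h/2/np.tan(np.radians(c["vfov"])/2)
    c["K"]=np.array([[f,0,c["cx"]],[0,f,c["cy"]],[0,0,1]]); c["Rm"]=cv2.Rodrigues(np.array(c["rvec"],float))[0]; c["t"]=np.array(c["tvec"],float).ravel()
    return c
def ray(c,uv):
    d=c["Rm"].T@np.linalg.inv(c["K"])@np.array([uv[0],uv[1],1.]); return -c["Rm"].T@c["t"], d/np.linalg.norm(d)
def onz(c,uv,z):
    o,d=ray(c,uv); return o+d*(z-o[2])/d[2]
def tri(c1,p1,c2,p2):
    o1,d1=ray(c1,p1);o2,d2=ray(c2,p2)
    s=np.linalg.lstsq(np.c_[d1,-d2],o2-o1,rcond=None)[0]
    a=o1+d1*s[0];b=o2+d2*s[1]; return (a+b)/2,np.linalg.norm(a-b)
def proj(c,P):
    q=c["K"]@(c["Rm"]@np.asarray(P)+c["t"]); return q[:2]/q[2]
E
python3 - <<'E'
from h import *
for n in("side","top"):
    c=cap(n); cv2.imwrite(f"pics/{n}0.png",c["pixels"]); print(n,c["K"][0,0],c["cx"],c["cy"],-c["Rm"].T@c["t"],c["Rm"][2])
s=ctrl.sense(); print(s)
E
```

```text
side 437.055170541785 316.16998967810525 202.16872900972632 [ 0.03005148 -0.88066147  0.76493899] [ 0.43242691  0.72084037 -0.54166052]
top 418.1150487115648 324.2582049876043 203.3001236667273 [0.34555541 0.00600302 1.14118474] [ 0.18417991  0.00130869 -0.98289168]
{'clock': 0.1, 'joints': array([-1.16369268,  0.70701681, -0.02762488,  1.48495873,  0.02200538,
        0.95090703, -0.07546362]), 'joint_velocities': array([-7.99273044e-04, -2.99076684e-03,  8.99151274e-04, -2.96133211e-03,
        1.58142182e-03,  7.02971752e-04, -6.92920410e-05]), 'tau': array([ 3.39017031e-03, -8.84283042e+01,  1.23700429e+00, -2.36444557e+01,
        1.71083113e-02,  5.08914105e-03,  6.62312641e-05]), 'eef_pos': array([0.24938603, 0.51785623, 0.24988636]), 'eef_rot': array([-6.98966053e-01, -3.06265408e+00,  1.52157328e-03]), 'ft_force': array([ 0.07193444, -0.4726295 , -0.21183301]), 'torque': array([ 0.01036151, -0.00969238,  0.02960627]), 'finger_force': 0.0, 'opening': 0.08552867978142495}
```

View pics/side0.png

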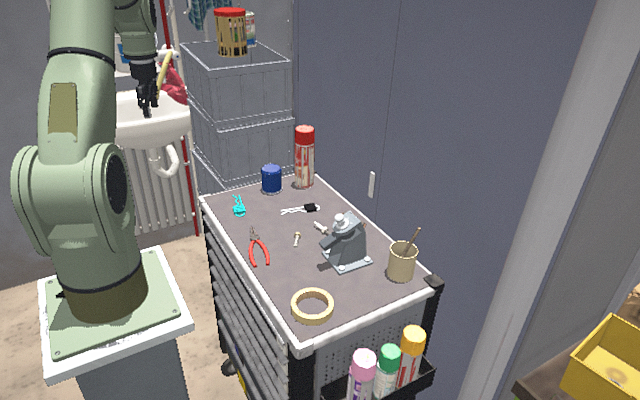

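View pics/top0.png

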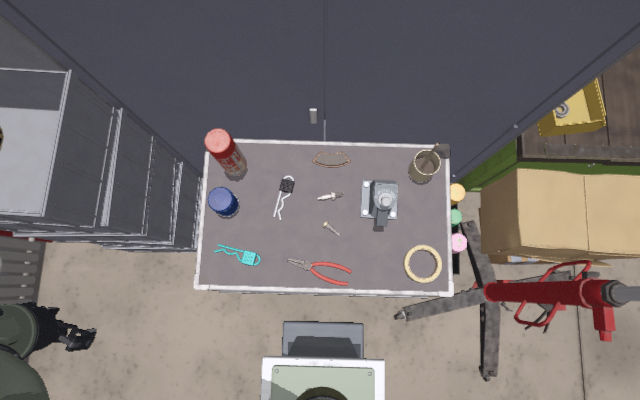

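The steel clip with the black grip is at top (285,197) and side (300,209). The turquoise look-alike is at top (238,256) and side (239,206). The bare steel clip fits the description because of its black head and its leg pointing towards the robot. The bracket is at top (380,203) and side (345,240). I'll enlarge crops to confirm.

Run:
```python
from h import *
T=cv2.imread("pics/top0.png");S=cv2.imread("pics/side0.png")
def crop(I,x,y,w,h,k): return cv2.resize(I[y:y+h,x:x+w],(w*k,h*k),interpolation=cv2.INTER_CUBIC)
a=crop(T,262,168,50,60,5);b=crop(T,350,170,55,60,5)
d=crop(S,275,195,50,30,5);e=crop(S,312,205,65,75,4)
o=np.zeros((600,525,3),np.uint8);o[:300,:250]=a;o[:300,250:525]=b;o[300:450,:250]=d;o[300:600,252:512]=e
cv2.imwrite("pics/crop1.png",o)
```

```text
(no output)
```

View pics/crop1.png

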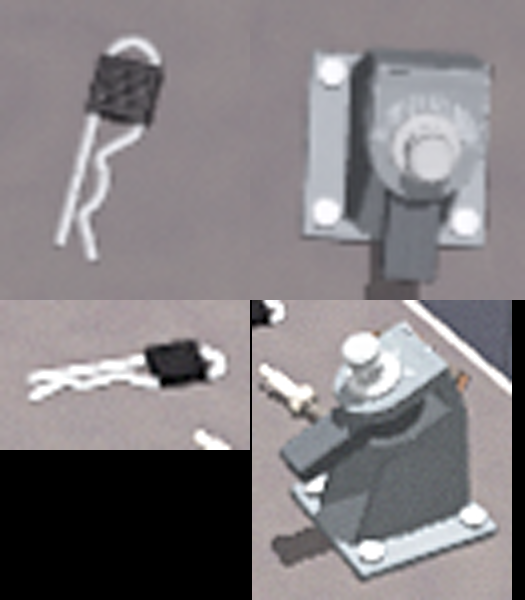

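The crop confirms it: a bare steel clip with a black head at top (287,185), its leg on the left with the tip at about (274,216), and the bow on the right. The pin top is at about top (386,201) and side (340,217). Next I'll measure.

Run:
```python
from h import *
ct=cap("top");cs=cap("side");T=ct["pixels"];S=cs["pixels"]
g=lambda I:cv2.cvtColor(I,cv2.COLOR_BGR2GRAY)
def reg(c,x,y,w,h,f):
    m=np.zeros((400,640),np.uint8);m[y:y+h,x:x+w]=f(g(c["pixels"]).astype(int)[y:y+h,x:x+w]);return m
def big(m):
    n,l,st,ce=cv2.connectedComponentsWithStats(m.astype(np.uint8),connectivity=8)
    i=1+np.argmax(st[1:,4]);return ce[i],st[i],(l==i)
# head
ht,st,m=big(reg(ct,270,170,32,30,lambda a:a<75)); print("head top px",ht,st)
r=cv2.minAreaRect(np.argwhere(m)[:,::-1].astype(np.float32)); print(r)
hs,st2,_=big(reg(cs,298,198,25,18,lambda a:a<75)); print("head side",hs,st2)
print("head tri",tri(ct,ht,cs,hs),"onz .013",onz(ct,ht,.013))
# leg
k=lambda X,Y,x0,y0,s:((X+.5)/s-.5+x0,(Y+.5)/s-.5+y0)
a=onz(ct,k(92,118,262,168,5),.003);b=onz(ct,k(61,243,262,168,5),.003)
print("leg",a,b,np.linalg.norm(a-b),np.degrees(np.arctan2(*(b-a)[[1,0]])))
rb=onz(ct,k(133,40,262,168,5),.003); print("rear bend",rb,"len to tip", np.linalg.norm(rb-b))
# bolts
P=[onz(ct,k(X,Y,350-50,170,5),.013) for X,Y in((330,72),(326,212),(465,222))];print("bolts",P)
# pin top
for nm,c,bx in(("top",ct,(378,192,16,16)),("side",cs,(332,211,17,14))):
    x,y,w,h=bx; print(nm,g(c["pixels"])[y:y+h,x:x+w].tolist())
pt=k(432-250,158,350,170,5); ps=(340.25,217)
print("pin",tri(ct,pt,cs,ps),onz(ct,pt,.1513),onz(cs,ps,.1513))
for n,px,py,z in(("spray",219,136,.209),("pot",424,160,.146),("filter",222,196,.089)): print(n,onz(ct,(px,py),z))
s=ctrl.sense();print(R.from_rotvec(s["eef_rot"]).as_matrix())
```

```text
head top px [283.90625 182.375  ] [280 179   9   9  32]
((284.0810852050781, 183.51351928710938), (7.562353610992432, 8.219949722290039), 9.462321281433105)
head side [309.8125 207.2375] [304 203  12   9  80]
head tri (array([ 0.61323191,  0.1236719 , -0.00235975]), np.float64(0.006601034765042534)) onz .013 [0.61271712 0.12088398 0.013     ]
leg [0.58956677 0.13161588 0.003     ] [0.51875657 0.14533468 0.003     ] 0.07212689989654124 169.03533328751166
rear bend [0.63492043 0.11076446 0.003     ] len to tip 0.12119877997391318
bolts [array([ 0.61461071, -0.1054616 ,  0.013     ]), array([ 0.5359273 , -0.10403168,  0.013     ]), array([ 0.53255236, -0.18008803,  0.013     ])]
top [[200, 202, 180, 181, 195, 177, 181, 184, 182, 188, 184, 183, 179, 204, 195, 186], [191, 196, 181, 175, 207, 210, 217, 217, 215, 205, 201, 190, 186, 202, 198, 193], [188, 188, 180, 201, 220, 219, 215, 216, 218, 215, 217, 210, 195, 200, 202, 192], [174, 175, 203, 216, 217, 215, 199, 201, 212, 205, 216, 215, 211, 205, 203, 197], [168, 196, 212, 210, 197, 211, 207, 204, 201, 204, 206, 214, 212, 202, 198, 199], 
[... 1867 characters left out ...]
63, 176, 212, 232, 230, 131, 128, 143, 158, 165, 155, 127, 170, 240, 254, 255, 254], [163, 191, 217, 232, 239, 160, 150, 169, 176, 138, 139, 136, 220, 255, 255, 255, 250], [177, 214, 213, 198, 173, 177, 162, 153, 163, 137, 143, 161, 219, 255, 255, 252, 223]]
pin (array([ 0.54265922, -0.14282407,  0.14505305]), np.float64(0.002104000830622492)) [ 0.54045582 -0.14142051  0.1513    ] [ 0.53861153 -0.15040062  0.1513    ]
spray [0.67311927 0.25753052 0.209     ]
pot [ 0.6479398  -0.23609053  0.146     ]
filter [0.55427074 0.27024565 0.089     ]
[[-9.00956262e-01  4.33909846e-01 -2.44605733e-04]
 [ 4.33909914e-01  9.00956073e-01 -5.83452273e-04]
 [-3.27866653e-05 -6.31801831e-04 -9.99999800e-01]]
```

Emit:
apply_moves --steps "0 0 0 0 0 -0.128 85; 0 0 0 0 0 -0.128 85; -35.6 -27.4 0 0 0 0 85; -35.6 -27.4 0 0 0 0 85; -35.6 -27.4 0 0 0 0 85; -35.6 -27.4 0 0 0 0 85; -35.6 -27.4 0 0 0 0 85; -35.6 -27.4 0 0 0 0 85; -35.6 -27.4 0 0 0 0 85; -35.6 -27.4 0 0 0 0 85; -35.6 -27.4 0 0 0 0 85; -35.6 -27.4 0 0 0 0 85; -35.6 -27.4 0 0 0 0 85; -35.6 -27.4 0 0 0 0 85; 0 0 0 0 0 0 85"

```text
clock: 2.08
eef_pos: [0.6071, 0.1102, 0.2496]
eef_rot: [-0.309, -3.126, 0.002]
ft_force: [0.4, 0.5, -0.8]
opening: 0.0849
finger_force: 0.0
```

Run:
```python
from h import *
s=ctrl.sense();M=R.from_rotvec(s["eef_rot"]).as_matrix();print(s["clock"],s["eef_pos"],M,s["joints"])
print(M.T@(np.array([.606,.114,.08])-s["eef_pos"])*1e3)
ct=cap("top");cs=cap("side")
for pt,ps in(((386,201.5),(338.8,216.6)),):
    print("pin",tri(ct,pt,cs,ps),onz(ct,pt,.1513),onz(cs,ps,.1513))
k=lambda X,Y,x0,y0,s:((X+.5)/s-.5+x0,(Y+.5)/s-.5+y0)
print("head",onz(ct,k(126,90,262,168,5),.013), onz(cs,k(176,363-300,275,195,5),.012))
I=cs["pixels"];cv2.imwrite("pics/s1.png",cv2.resize(I[120:280,230:410],None,fx=4,fy=3.75,interpolation=cv2.INTER_CUBIC)[:600,:720])
```

```text
2.075 [0.60708129 0.1101976  0.24956765] [[-9.80632294e-01  1.95857743e-01 -2.20700164e-04]
 [ 1.95857850e-01  9.80631109e-01 -1.52680140e-03]
 [-8.26104297e-05 -1.54045662e-03 -9.99998810e-01]] [-0.15013224  0.77878333 -0.17988502  1.31399433  0.14600565  1.06214695
  1.02323925]
[  1.81908069   3.77818385 169.56188547]
pin (array([ 0.54034148, -0.14196306,  0.14685134]), np.float64(0.0005391252033221378)) [ 0.53971863 -0.14142099  0.1513    ] [ 0.53638134 -0.14724441  0.1513    ]
head [0.60379364 0.11246774 0.013     ] [0.59903    0.10559711 0.012     ]
```

Emit:
apply_moves --steps "2.5 2.3 40 0 0 0 60; 0 0 40 0 0 0 60; 0 0 40 0 0 0 60; 0 0 40 0 0 0 60; 0 0 30 0 0 0 60; 0 0 10 0 0 0 60; 0 0 10 0 0 0 60; 0 0 8 0 0 0 60; 0 0 6 0 0 0 60; 0 0 4 0 0 0 60; 0 0 0 0 0 0 60"

```text
clock: 3.55
eef_pos: [0.6037, 0.1162, 0.0222]
eef_rot: [-0.303, -3.127, 0.0]
ft_force: [0.0, 0.0, 0.4]
opening: 0.06
finger_force: 0.0
```

Run:
```python
from h import *
s=ctrl.sense();print(s["eef_pos"],s["ft_force"],s["opening"])
for n,(x,y,w,h) in(("side",(270,160,80,75)),("top",(255,150,70,75))):
    c=cap(n); print(n,proj(c,s["eef_pos"]))
    I=c["pixels"][y:y+h,x:x+w]; o=cv2.resize(I,None,fx=5,fy=5,interpolation=cv2.INTER_CUBIC)
    globals()[n]=o
cv2.imwrite("pics/s2.png",np.hstack([side,top]))
```

```text
[0.6036824  0.11615053 0.02219715] [0.04233378 0.03300018 0.38710194] 0.060021557964531354
side [309.49263899 202.45819484]
top [285.17497509 184.84536525]
```

View pics/s2.png

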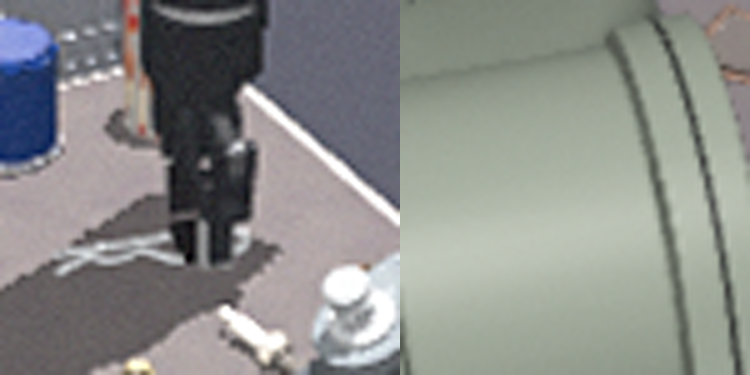

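The side view shows the fingers on either side of the black head, with the near finger at about (308,208) and the rear bend visible beyond it. The arm hides the clip from the top camera. Now I'll close the gripper.

Emit:
apply_moves --steps "0 0 2.5 0 0 0 60; 0 0 0 0 0 0 50; 0 0 0 0 0 0 42; 0 0 0 0 0 0 34; 0 0 0 0 0 0 30; 0 0 0 0 0 0 30; 0 0 0 0 0 0 30; 0 0 0 0 0 0 30" --grip_force 70

```text
clock: 4.65
eef_pos: [0.6038, 0.1162, 0.0202]
eef_rot: [0.302, 3.127, -0.0]
ft_force: [-1.7, -0.9, 7.2]
opening: 0.0345
finger_force: 69.6
```

```bash
cat >> h.py <<'E'
def target(hole,psi,back,off,th=np.radians(25)):
    hx=np.array([np.cos(th)*np.cos(psi),np.cos(th)*np.sin(psi),np.sin(th)]); y=np.array([-np.sin(psi),np.cos(psi),0]); 
    X=-hx; Y=y; Z=np.cross(X,Y); M=np.c_[X,Y,Z]
    return hole+hx*back-M@off, M
def delta(p,M,pt,Mt):
    return "turn first (tool)",R.from_matrix(M.T@Mt).as_rotvec().round(4),"shift in target frame mm",(Mt.T@(pt-p)*1e3).round(1)
E
python3 - <<'E'
from h import *
s=ctrl.sense();M=R.from_rotvec(s["eef_rot"]).as_matrix();p=s["eef_pos"]
pt,Mt=target(np.array([.548,-.143,.135]),np.radians(-1.5),.065,np.array([.056,.013,.017]))
print(pt,Mt); print(delta(p+[0,0,.2],M,pt,Mt)); print(s["torque"],s["ft_force"])
E
```

```text
[ 0.65010331 -0.15867813  0.20154404] [[-0.90599722  0.02617695  0.42247344]
 [ 0.02372437  0.99965732 -0.01106286]
 [-0.42261826  0.         -0.90630779]]
('turn first (tool)', array([-0.0364, -0.4351, -0.164 ]), 'shift in target frame mm', array([ -40.6, -273.6,   39.5]))
[-7.33177560e-02  5.00430958e-01 -1.79610020e-04] [-1.73513792 -0.93329387  7.21204033]
```

Emit:
apply_moves --steps "0 0 -10 0 0 0 30; 0 0 -25 0 0 0 30; 0 0 -40 0 0 0 30; 0 0 -40 0 0 0 30; 0 0 -40 0 0 0 30; 0 0 -30 0 0 0 30; 0 0 -15 0 0 0 30; 0 0 0 0 0 0 30"

```text
clock: 5.65
eef_pos: [0.6038, 0.1162, 0.2201]
eef_rot: [0.302, 3.126, 0.0]
ft_force: [0.7, 0.5, -1.2]
opening: 0.0338
finger_force: 70.0
```

Emit:
apply_moves --steps "0 0 0 -0.0091 -0.1088 -0.041 30; 0 0 0 -0.0091 -0.1088 -0.041 30; 0 0 0 -0.0091 -0.1088 -0.041 30; 0 0 0 -0.0091 -0.1088 -0.041 30; -6 -39 5 0 0 0 30; -6 -39 5 0 0 0 30; -6 -39 5 0 0 0 30; -6 -39 5 0 0 0 30; -6 -39 5 0 0 0 30; -6 -39 5 0 0 0 30; -4 -39 5 0 0 0 30; 0 0 0 0 0 0 30"

```text
clock: 7.15
eef_pos: [0.6466, -0.1616, 0.2029]
eef_rot: [0.042, 2.708, -0.009]
ft_force: [-0.9, 1.1, -1.0]
opening: 0.0338
finger_force: 70.2
```

Run:
```python
from h import *
s=ctrl.sense();M=R.from_rotvec(s["eef_rot"]).as_matrix();p=s["eef_pos"]
pt,Mt=target(np.array([.548,-.143,.135]),np.radians(-1.5),.065,np.array([.056,.013,.017]))
print(p,delta(p,M,pt,Mt),s["ft_force"])
tip=p+M@[.093,.013,.017]
hole=np.array([.548,-.143,.135])
for n,w,h in(("side",90,80),("top",70,80)):
    c=cap(n);q=proj(c,hole+[.01,0,.01]);x,y=int(q[0]-w/2),int(q[1]-h/2)
    print(n,x,y,"tip",proj(c,tip),"hole",proj(c,hole),"top",proj(c,hole+[-.0076,0,.0163]))
    globals()[n]=cv2.resize(c["pixels"][y:y+h,x:x+w],None,fx=5,fy=5,interpolation=cv2.INTER_CUBIC)
cv2.imwrite("pics/s3.png",np.hstack([side,top]))
```

```text
[ 0.64656413 -0.16163952  0.20287919] ('turn first (tool)', array([-0.0018, -0.0028, -0.0043]), 'shift in target frame mm', array([-2.6,  3.1,  2.7])) [-0.8787145   1.14226895 -1.04830224]
side 300 175 tip [349.73092688 213.783244  ] hole [341.45426456 219.84737333] top [339.24355958 215.30558518]
top 351 154 tip [387.81435492 189.66034972] hole [385.65565282 199.45641848] top [386.65460492 201.24110553]
```

View pics/s3.png

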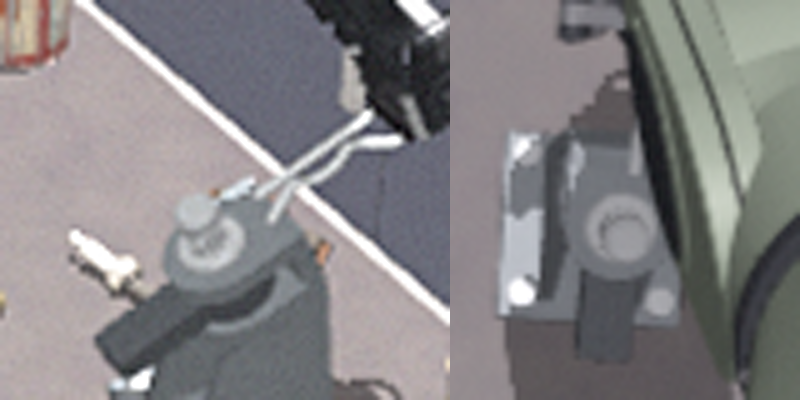

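In the side view the leg tip is at (351.2,213.2) and the pin top at about (339,217). In the top view the tip is at (388.0,188.6) and the pin top at about (385.6,200.8). Both tips agree with the kinematics to about 1 px, with the clip sitting about 3 mm short along x. I'll triangulate both points in the same views.

Run:
```python
from h import *
s=ctrl.sense();M=R.from_rotvec(s["eef_rot"]).as_matrix();p=s["eef_pos"]
ct=cap("top");cs=cap("side")
tip,r=tri(ct,(388.0,188.6),cs,(351.2,213.2)); print("tip",tip,r,"in tool mm",M.T@(tip-p)*1e3)
for a in((385.6,200.9),(386,201.4)):
  for b in((338.9,216.5),(338.9,217)):
    q,r=tri(ct,a,cs,b); print(a,b,q,r,"tool",M.T@(q-p)*1e3,"tip rel",M.T@(tip-q)*1e3)
g=cv2.cvtColor(cs["pixels"],cv2.COLOR_BGR2GRAY); print(g[209:226,330:350])
g=cv2.cvtColor(ct["pixels"],cv2.COLOR_BGR2GRAY); print(g[183:210,376:396])
```

```text
tip [ 0.57284656 -0.14688425  0.14934013] 0.0014256448873296158 in tool mm [90.46637625  8.87257256 17.9536202 ]
(385.6, 200.9) (338.9, 216.5) [ 0.54165549 -0.14096031  0.14619151] 0.0011210656365215268 tool [120.21937037  13.96885838   7.62517669] tip rel [-29.75299412  -5.09628582  10.32844351]
(385.6, 200.9) (338.9, 217) [ 0.54180976 -0.14111069  0.14475445] 0.0014007438478381884 tool [120.68070137  13.82091991   8.9951623 ] tip rel [-30.21432511  -4.94834735   8.9584579 ]
(386, 201.4) (338.9, 216.5) [ 0.54058558 -0.14195047  0.14705572] 0.00045833033028641927 tool [120.80161949  12.95186142   6.40097207] tip rel [-30.33524323  -4.07928886  11.55264813]
(386, 201.4) (338.9, 217) [ 0.54073823 -0.14210192  0.14562177] 0.0007366479484594084 tool [121.26308057  12.8028187    7.76746339] tip rel [-30.79670432  -3.93024614  10.18615681]
[[178 178 177 176 174 176 170 174 176 170 167 168 164 167 166 169 166 167
  166 164]
 [172 177 175 179 178 175 175 173 171 175 173 170 169 165 173 168 162 169
  184 182]
 [177 174 173 178 179 176 177 181 171 176 172 168 173 171 166 162 169 199
  218 197]
[... 2787 characters left out ...]
 111  72
   29  36]
 [115 115 127 149 154 136 141 153 156 156 156 155 156 154 142 130 111  86
   30  37]
 [115 116 119 131 146 127 141 151 155 154 155 156 156 152 135 122 114 103
   44  33]
 [115 114 115 119 138 150 139 149 158 158 159 159 158 149 127 115 116 107
   76  35]
 [113 114 114 116 121 131 142 138 146 154 155 152 143 126 117 114 114 114
  106  51]
 [109 113 115 114 114 116 120 123 122 124 131 125 119 116 115 117 112 108
  114  88]
 [114  97 108 113 114 115 116 116 115 116 116 116 115 115 113 114 119 119
  118 100]
 [108  67  77 104 111 113 115 116 116 117 116 113 112 106  89  98 118 119
  121 112]
 [108  68  76  82  87  97 106 112 111 110 110  98  87  77  81 106 120 120
  120 117]]
```

Run:
```python
from h import *
s=ctrl.sense();M=R.from_rotvec(s["eef_rot"]).as_matrix();p=s["eef_pos"]
ct=cap("top");cs=cap("side")
g=cv2.cvtColor(cs["pixels"],cv2.COLOR_BGR2GRAY); print(g[204:220,345:368])
for sp in((350.7,213.4),(351.2,213.2)):
  tip,r=tri(ct,(387.1,188.6),cs,sp); print("tip",tip,r,"in tool mm",M.T@(tip-p)*1e3)
q,r=tri(ct,(385.8,201.4),cs,(338.8,216.9)); print(q,r,"tool",M.T@(q-p)*1e3,"tip rel",M.T@(tip-q)*1e3)
# foot bolts front as height check
print(M)
```

```text
[[170 163 159 193 255 255 246 133  90  97 104 105 105  96 119 196 230 214
  137  71  95 158 225]
 [170 168 168 161 182 248 255 249 176  87  96  95 105 127 194 241 182 128
   88  90 121 202 216]
 [171 170 169 162 159 177 244 255 255 183  80 113 165 198 222 160 126  90
  113 155 183 217 139]
 [165 166 168 166 169 163 179 239 255 255 156 189 230 184 127  67  84 118
  190 232 213 134  75]
 [168 165 167 170 172 168 166 160 224 255 245 218 189 180 141 140 140 183
  230 181 127  77 108]
 [167 167 166 168 169 170 162 165 180 215 206 164 191 230 203 194 204 192
  160 134  98 106 104]
 [165 169 172 182 181 165 180 216 226 174 150 172 208 178 165 131 133 129
   94  99 103 107 109]
 [163 163 197 218 198 177 209 216 180 151 159 201 199 204 248 178  75  90
  102 106 105 110 110]
 [178 185 205 187 137 192 208 159 156 168 195 214 170 232 255 255 189  90
  100 108 104 109 107]
 [187 186 122 126 126 141 146 141 164 179 206 191 156 182 244 255 255 195
   81  95 106 104 103]
 [132 132 133 132 131 127 127 134 149 195 208 171 159 167 164 233 255 255
  198 101  92 102 108]
 [137 138 137 136 135 131 133 129
[... 287 characters left out ...]
 132 142 128 128 129 138 153 167 172 168 162
  160 176 245 255 255]
 [213 195 161 142 134 136 140 135 134 128 131 132 130 135 159 174 173 163
  164 159 178 241 255]]
tip [ 0.57303255 -0.1448878   0.14752313] 0.0010669985351218724 in tool mm [91.72667745 10.0197628  20.06323148]
tip [ 0.57356193 -0.14513763  0.14792098] 0.0024053302117876684 in tool mm [91.07339509  9.78334462 19.92810607]
[ 0.54073472 -0.14162134  0.14562836] 0.0007114452888575736 tool [121.87653294  12.48625617   8.13374899] tip rel [-30.80313785  -2.70291155  11.79435709]
[[-9.06463874e-01  2.46989742e-02  4.21560441e-01]
 [ 2.26723841e-02  9.99694718e-01 -9.82003176e-03]
 [-4.21674291e-01  6.56276191e-04 -9.06747132e-01]]
```

Run:
```python
from h import *
ct=cap("top");cs=cap("side")
s=ctrl.sense();M=R.from_rotvec(s["eef_rot"]).as_matrix();p=s["eef_pos"]
tip,r=tri(ct,(387.1,188.6),cs,(350.2,212.6)); print("tip",tip,r,"tool",M.T@(tip-p)*1e3)
# bright bolt heads, on first pictures, weighted centroids
def cen(I,x,y,w,h,t):
    g=cv2.cvtColor(I,cv2.COLOR_BGR2GRAY)[y:y+h,x:x+w].astype(float)-t; g[g<0]=0
    Y,X=np.mgrid[y:y+h,x:x+w]; return (X*g).sum()/g.sum(),(Y*g).sum()/g.sum()
T=cv2.imread("pics/top0.png");S=cv2.imread("pics/side0.png")
fr_t=cen(T,388,210,9,8,215);fr_s=cen(S,337,263,9,8,225);fl_t=cen(T,361,209,8,7,215);fl_s=cen(S,324,247,7,7,225)
print(fr_t,fr_s,fl_t,fl_s)
print("FR",tri(ct,fr_t,cs,fr_s),"FL",tri(ct,fl_t,cs,fl_s))
for z in(.012,.016): print(z,[onz(ct,a,z)[:2] for a in(fr_t,fl_t)],[onz(cs,a,z)[:2] for a in(fr_s,fl_s)])
x=cv2.resize(S[190:285,300:390],None,fx=6,fy=6,interpolation=cv2.INTER_CUBIC); cv2.imwrite("pics/s4.png",x)
```

```text
tip [ 0.57211999 -0.14433892  0.1500243 ] 0.0003315244979109517 tool [91.96917413 11.00361236 17.74485551]
(np.float64(392.68837209302325), np.float64(213.85271317829458)) (np.float64(341.3808), np.float64(267.1808)) (np.float64(364.81065088757396), np.float64(211.87278106508876)) (np.float64(327.625), np.float64(250.859375))
FR (array([ 0.53238093, -0.1799789 ,  0.01383439]), np.float64(0.0009690038278316192)) FL (array([ 0.53647169, -0.10416812,  0.01183741]), np.float64(1.2365648265766442e-05))
0.012 [array([ 0.5331333 , -0.18049578]), array([ 0.53644995, -0.10415484])] [array([ 0.53310667, -0.1781677 ]), array([ 0.53635602, -0.1043345 ])]
0.016 [array([ 0.53246883, -0.17983513]), array([ 0.53577373, -0.10376462])] [array([ 0.53043418, -0.1818997 ]), array([ 0.53366627, -0.10845875])]
```

View pics/s4.png

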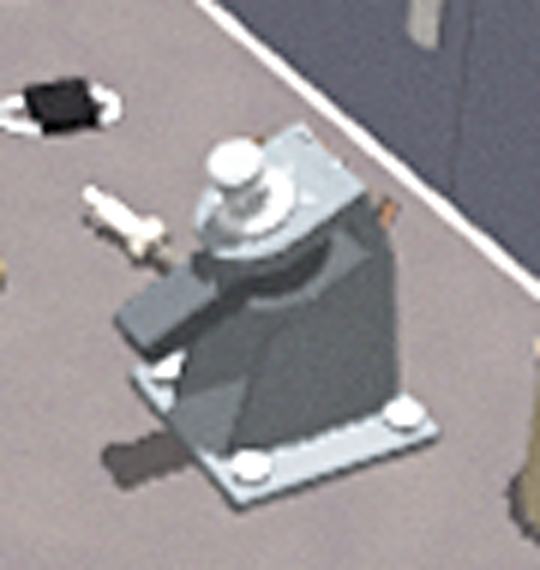

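Run:
```python
from h import *
s=ctrl.sense();M=R.from_rotvec(s["eef_rot"]).as_matrix();p=s["eef_pos"]
pt,Mt=target(np.array([.5475,-.1435,.135]),np.radians(-2),.053,np.array([.053,.013,.017]))
print(delta(p,M,pt,Mt))
```

```text
('turn first (tool)', array([ 0.0042, -0.0002,  0.009 ]), 'shift in target frame mm', array([14.7, -2.8,  3.9]))
```

Run:
```python
from h import *
s=ctrl.sense();M=R.from_rotvec(s["eef_rot"]).as_matrix();p=s["eef_pos"]
pt,Mt=target(np.array([.5475,-.1435,.135]),np.radians(-2),.053,np.array([.053,.013,.017]))
print(p,s["clock"],s["joint_velocities"],s["ft_force"],pt)
ct=cap("top"); cs=cap("side")
tip=p+M@[.090,.013,.017]; print(proj(ct,tip),proj(cs,tip))
```

```text
[ 0.64768631 -0.15723591  0.20495778] 7.55 [ 6.04367181e-03 -1.05302177e-03  1.39406079e-03 -2.54473381e-03
  7.11368417e-04  7.78059862e-04 -1.12941451e-05] [ 0.68993884  0.73784536 -0.83432182] [ 0.63587628 -0.15959409  0.19520477]
[386.41853415 187.76922861] [350.24357797 211.57396797]
```

The earlier reading was taken before the arm had settled. I'll redo this with settle rows and close in to just short of the mouth.

Emit:
apply_moves --steps "3 0 1 0.002 0 0.004 30; 4 0 1 0.002 0 0.005 30; 4 0 1 0 0 0 30; 3 0 1 0 0 0 30; 0 0 0 0 0 0 30; 0 0 0 0 0 0 30; 0 0 0 0 0 0 30; 0 0 0 0 0 0 30"

```text
clock: 8.65
eef_pos: [0.6367, -0.1577, 0.1955]
eef_rot: [0.049, 2.705, -0.011]
ft_force: [-0.7, 0.2, -0.4]
opening: 0.0337
finger_force: 70.1
```

Run:
```python
from h import *
ct=cap("top"); cs=cap("side")
s=ctrl.sense();M=R.from_rotvec(s["eef_rot"]).as_matrix();p=s["eef_pos"]
pt,Mt=target(np.array([.548,-.1407,.135]),np.radians(-2),.053,np.array([.053,.013,.017]))
print(p,s["clock"],s["ft_force"],delta(p,M,pt,Mt))
tip=p+M@[.090,.013,.017]
for n,c in(("top",ct),("side",cs)):
    print(n,"tip",proj(c,tip),"leg-30",proj(c,tip-M[:,0]*.03))
g=cv2.cvtColor(ct["pixels"],cv2.COLOR_BGR2GRAY); print(g[180:208,380:392])
o=np.hstack([cv2.resize(cs["pixels"][195:240,320:375],None,fx=9,fy=9,interpolation=cv2.INTER_CUBIC),cv2.resize(ct["pixels"][175:210,371:401],(347,405),interpolation=cv2.INTER_CUBIC)])
cv2.imwrite("pics/s5.png",o[:,:800])
```

```text
[ 0.63666082 -0.15770521  0.19547332] 8.75 [ 0.81926582 -0.93722246 -0.01829196] ('turn first (tool)', array([-0.0004, -0.0001, -0.001 ]), 'shift in target frame mm', array([0.4, 0.9, 0.1]))
top tip [385.69102309 192.95356344] leg-30 [386.87855258 180.9229677 ]
side tip [346.33475581 215.7671169 ] leg-30 [355.83602956 208.95071087]
[[ 85  83  82  81  76  38  31  29  60  97  91  78]
 [ 82  80  80  82  75  51  27  30  49  81  93  72]
 [ 88  86  86  85  78  56  32  28  45  86 110  70]
 [106 105 101  97  92  70  32  26  35  79 113  79]
 [117 115 116 120 117 104  26  29  37  59 102  93]
 [114 115 115 117 115 103  41  29  33  44  82  97]
 [114 115 115 116 114 107  74  32  29  43  88 114]
 [116 113 114 114 114 111  90  29  31  39  79 113]
 [117 117 115 115 114 117 113  32  32  33  63 101]
 [117 116 116 115 111 113 135  40  32  27  54  91]
 [117 115 117 115 114 121 139  67  32  28  45  85]
 [119 115 118 116 115 125 144  85  29  30  39  85]
 [116 118 121 123 122 126 147  97  29  29  33  69]
 [116 124 142 149 150 142 153 137  30  29  34  54]
 [126 145 159 158 158 156 150 143  51  28  33  47]
 [146 158 160 158 148 156 154 139  90  29  33  39]
 [155 155 145 150 147 146 140 136  89  29  26  35]
 [159 149 125 138 126 124 131 125 109  29  27  28]
 [153 128 129 123 141 146 147 146 133  45  30  33]
 [145 107 126 146 148 152 153 152 143  84  27  29]
 [143 111 138 149 155 156 154 156 147 103  28  32]
 [153 121 143 153 156 157 154 155 155 142  36  32]
 [154 136 141 152 157 156 157 156 156 143  62  33]
 [145 128 141 151 154 156 156 156 156 145  85  29]
 [140 151 139 149 157 159 159 158 154 146 102  29]
 [120 131 141 139 146 153 154 151 143 126 108  40]
 [114 115 120 123 122 125 132 125 118 115 108  71]
 [114 117 117 115 115 115 114 115 115 113 105  71]]
```

View pics/s5.png

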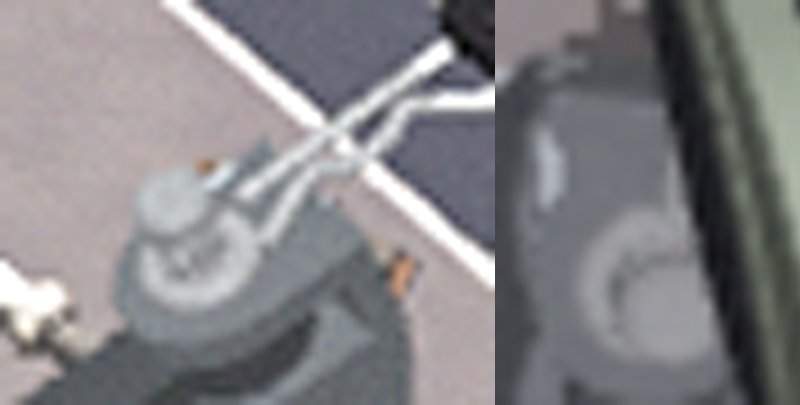

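In the side view the tip is at (346.6,216.0), as predicted. Extended to the pin axis, though, the leg line crosses about 4 mm above where the hole should be. In the top view the leg lies about 2 mm too far to -y. I'll settle the height by touching the leg to the washer, whose top is 8 mm below the hole centre.

Emit:
apply_moves --steps "1 2 0 0 0 0 30; 1 0 2 0 0 0 30; 0 0 2 0 0 0 30; 0 0 0 0 0 0 30; 0 0 0 0 0 0 30; 0 0 0 0 0 0 30"

```text
clock: 9.5
eef_pos: [0.6366, -0.1557, 0.191]
eef_rot: [0.049, 2.705, -0.011]
ft_force: [0.5, -0.5, -1.5]
opening: 0.034
finger_force: 70.1
```

Emit:
apply_moves --steps "0 0 1 0 0 0 30; 0 0 0 0 0 0 30; 0 0 0 0 0 0 30"

```text
clock: 9.88
eef_pos: [0.637, -0.1557, 0.1901]
eef_rot: [0.049, 2.705, -0.011]
ft_force: [0.6, -0.4, -0.3]
opening: 0.034
finger_force: 70.1
```

Emit:
apply_moves --steps "0 0 1 0 0 0 30; 0 0 0 0 0 0 30; 0 0 0 0 0 0 30"

```text
clock: 10.25
eef_pos: [0.6375, -0.1557, 0.1892]
eef_rot: [0.049, 2.705, -0.011]
ft_force: [-0.1, -0.2, 0.4]
opening: 0.0342
finger_force: 70.2
```

Emit:
apply_moves --steps "0 0 1 0 0 0 30; 0 0 0 0 0 0 30; 0 0 0 0 0 0 30"

```text
clock: 10.62
eef_pos: [0.6379, -0.1557, 0.1883]
eef_rot: [0.049, 2.705, -0.011]
ft_force: [-0.2, -0.7, 2.4]
opening: 0.0346
finger_force: 70.4
```

Emit:
apply_moves --steps "0 0 1 0 0 0 30; 0 0 0 0 0 0 30; 0 0 0 0 0 0 30"

```text
clock: 11.0
eef_pos: [0.6383, -0.1557, 0.1874]
eef_rot: [0.049, 2.705, -0.011]
ft_force: [0.4, -0.2, 2.9]
opening: 0.0342
finger_force: 70.7
```

Emit:
apply_moves --steps "0 0 1 0 0 0 30; 0 0 0 0 0 0 30; 0 0 0 0 0 0 30"

```text
clock: 11.38
eef_pos: [0.639, -0.1557, 0.1867]
eef_rot: [0.049, 2.704, -0.011]
ft_force: [0.6, -0.1, 7.0]
opening: 0.0344
finger_force: 70.9
```

Emit:
apply_moves --steps "0 0 -3 0 0 0 30; 0 0 -4 0 0 0 30; 0 0 0 0 0 0 30; 0 0 0 0 0 0 30; 0 0 0 0 0 0 30"

```text
clock: 12.0
eef_pos: [0.6357, -0.1557, 0.1926]
eef_rot: [0.049, 2.705, -0.011]
ft_force: [0.1, -0.1, -0.9]
opening: 0.0344
finger_force: 70.2
```

Run:
```python
from h import *
cs=cap("side");ct=cap("top")
s=ctrl.sense();M=R.from_rotvec(s["eef_rot"]).as_matrix();p=s["eef_pos"]
tip=p+M@[.090,.013,.017]
print(p,s["ft_force"],"tip",tip,proj(cs,tip),proj(cs,tip-M[:,0]*.03),proj(ct,tip))
cv2.imwrite("pics/s6.png",cv2.resize(cs["pixels"][195:240,320:375],None,fx=13,fy=13,interpolation=cv2.INTER_CUBIC))
```

```text
[ 0.63569325 -0.15563597  0.19268172] [-0.54511324  1.16490708 -1.064412  ] tip [ 0.56180835 -0.13996157  0.13926511] [345.49075369 216.36465654] [354.97403993 209.56381027] [384.67836512 193.55761704]
```

View pics/s6.png

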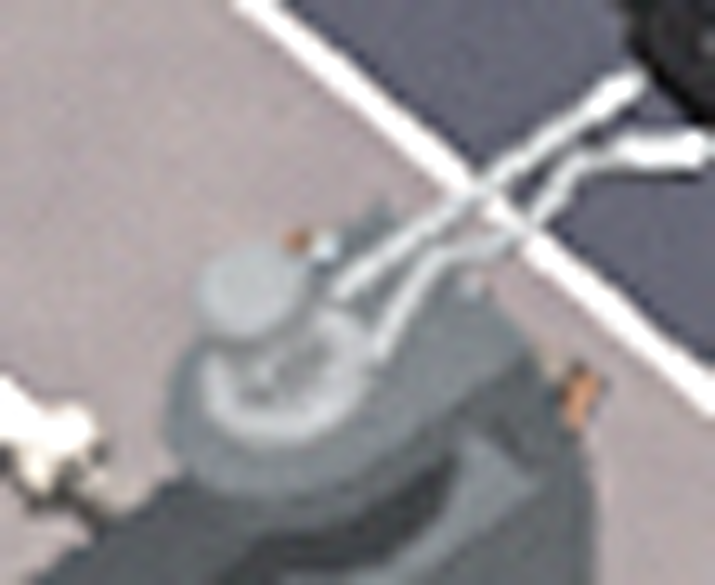

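Emit:
apply_moves --steps "0 0 1 0 0 0 30; 2 0 0 0 0 0 30; 2 0 0 0 0 0 30; 2 0 0 0 0 0 30; 0 0 0 0 0 0 30; 0 0 0 0 0 0 30"

```text
clock: 12.85
eef_pos: [0.6307, -0.1555, 0.1894]
eef_rot: [0.049, 2.705, -0.011]
ft_force: [0.2, -0.8, -0.4]
opening: 0.0342
finger_force: 70.3
```

Emit:
apply_moves --steps "2 0 0 0 0 0 30; 0 0 0 0 0 0 30; 0 0 0 0 0 0 30"

```text
clock: 13.22
eef_pos: [0.6286, -0.1555, 0.1883]
eef_rot: [0.049, 2.706, -0.011]
ft_force: [-1.3, 1.0, 1.4]
opening: 0.034
finger_force: 70.5
```

Emit:
apply_moves --steps "2 0 0 0 0 0 30; 2 0 0 0 0 0 30; 0 0 0 0 0 0 30; 0 0 0 0 0 0 30"

```text
clock: 13.72
eef_pos: [0.6251, -0.1553, 0.1867]
eef_rot: [0.049, 2.706, -0.011]
ft_force: [-1.9, 1.1, 2.7]
opening: 0.0342
finger_force: 70.6
```

Run:
```python
from h import *
cs=cap("side")
s=ctrl.sense();M=R.from_rotvec(s["eef_rot"]).as_matrix();p=s["eef_pos"]
tip=p+M@[.090,.013,.017]
print(p,s["ft_force"],s["torque"],"tip",tip,proj(cs,tip))
cv2.imwrite("pics/s7.png",cv2.resize(cs["pixels"][195:240,320:375],None,fx=13,fy=13,interpolation=cv2.INTER_CUBIC))
```

```text
[ 0.62505454 -0.15529324  0.18663411] [-2.67022793  0.23782268  1.75583852] [0.16082101 1.11799218 0.06910102] tip [ 0.55114612 -0.13960775  0.13325331] [341.73406764 219.39153719]
```

View pics/s7.png

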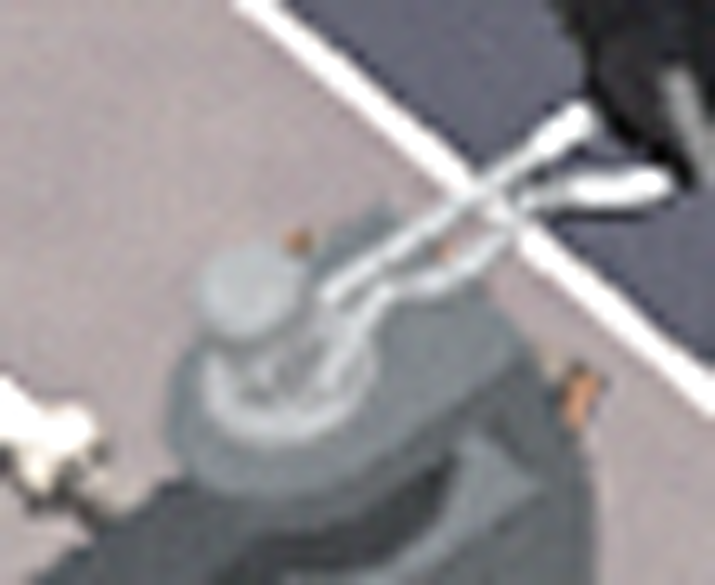

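The tip has disappeared behind the pin's near edge: the leg now ends at crop (322,297) while the predicted tip is at (289,324). The force is low, so the leg is in the hole and pressing lightly on its lower wall. I'll ease it up and continue.

Emit:
apply_moves --steps "0 0 -1 0 0 0 30; 2 0 0 0 0 0 30; 2 0 0 0 0 0 30; 2 0 0 0 0 0 30; 0 0 0 0 0 0 30; 0 0 0 0 0 0 30"

```text
clock: 14.52
eef_pos: [0.6192, -0.1552, 0.185]
eef_rot: [0.049, 2.706, -0.011]
ft_force: [-1.0, -2.5, 0.9]
opening: 0.0339
finger_force: 70.4
```

Emit:
apply_moves --steps "2 0 0 0 0 0 30; 2 0 0 0 0 0 30; 2 0 0 0 0 0 30; 0 0 0 0 0 0 30"

```text
clock: 15.02
eef_pos: [0.6148, -0.1552, 0.1833]
eef_rot: [0.049, 2.703, -0.011]
ft_force: [4.5, -4.3, 3.7]
opening: 0.0342
finger_force: 70.4
```

Emit:
apply_moves --steps "2 0 0 0 0 0 30; 2 0 0 0 0 0 30; 0 0 0 0 0 0 30; 0 0 0 0 0 0 30"

```text
clock: 15.52
eef_pos: [0.6104, -0.1553, 0.181]
eef_rot: [0.049, 2.705, -0.012]
ft_force: [1.2, -6.2, 2.5]
opening: 0.0337
finger_force: 70.4
```

Emit:
apply_moves --steps "2 0 0 0 0 0 30; 2 0 0 0 0 0 30; 0 0 0 0 0 0 30; 0 0 0 0 0 0 30"

```text
clock: 16.02
eef_pos: [0.6063, -0.1552, 0.1791]
eef_rot: [0.049, 2.706, -0.012]
ft_force: [-1.2, -5.3, 1.9]
opening: 0.0337
finger_force: 70.4
```

Emit:
apply_moves --steps "2 0 0 0 0 0 30; 2 0 0 0 0 0 30; 0 0 0 0 0 0 30; 0 0 0 0 0 0 30"

```text
clock: 16.52
eef_pos: [0.6022, -0.155, 0.177]
eef_rot: [0.05, 2.707, -0.012]
ft_force: [-2.7, -4.5, 0.7]
opening: 0.0341
finger_force: 70.4
```

Emit:
apply_moves --steps "2 0 0 0 0 0 30; 2 0 0 0 0 0 30; 0 0 0 0 0 0 30; 0 0 0 0 0 0 30"

```text
clock: 17.02
eef_pos: [0.5985, -0.1548, 0.1753]
eef_rot: [0.05, 2.707, -0.011]
ft_force: [-3.9, -4.0, 1.7]
opening: 0.034
finger_force: 70.5
```

Emit:
apply_moves --steps "2 0 0 0 0 0 30; 2 0 0 0 0 0 30; 0 0 0 0 0 0 30; 0 0 0 0 0 0 30"

```text
clock: 17.52
eef_pos: [0.5953, -0.1543, 0.1738]
eef_rot: [0.049, 2.706, -0.011]
ft_force: [-3.4, -4.5, 0.7]
opening: 0.0342
finger_force: 70.5
```

Emit:
apply_moves --steps "2 0 0 0 0 0 30; 2 0 0 0 0 0 30; 0 0 0 0 0 0 30; 0 0 0 0 0 0 30"

```text
clock: 18.02
eef_pos: [0.5921, -0.1541, 0.1724]
eef_rot: [0.049, 2.705, -0.011]
ft_force: [-2.3, -4.5, 2.6]
opening: 0.034
finger_force: 70.6
```

Emit:
apply_moves --steps "2 0 0 0 0 0 30; 0 0 0 0 0 0 30; 0 0 0 0 0 0 30; 0 0 0 0 0 0 30"

```text
clock: 18.52
eef_pos: [0.5904, -0.1541, 0.1716]
eef_rot: [0.049, 2.705, -0.011]
ft_force: [-0.4, -5.7, 3.3]
opening: 0.0344
finger_force: 70.6
```

Run:
```python
from h import *
cs=cap("side");ct=cap("top")
s=ctrl.sense();M=R.from_rotvec(s["eef_rot"]).as_matrix();p=s["eef_pos"]
tip=p+M@[.090,.013,.017]
print(p,s["ft_force"],s["torque"],"tip",tip,proj(cs,tip),proj(ct,tip))
o=np.hstack([cv2.resize(cs["pixels"][195:240,320:375],None,fx=8,fy=8,interpolation=cv2.INTER_CUBIC),cv2.resize(ct["pixels"][175:220,365:410],None,fx=8,fy=8,interpolation=cv2.INTER_CUBIC)])
cv2.imwrite("pics/s8.png",o)
```

```text
[ 0.59041912 -0.15400099  0.17161601] [-0.5462717  -4.04096316  3.85710943] [-0.92002441  0.51069255 -0.17875702] tip [ 0.51653838 -0.13832838  0.11819312] [329.53280038 227.79792371] [382.75717533 213.15705836]
```

View pics/s8.png

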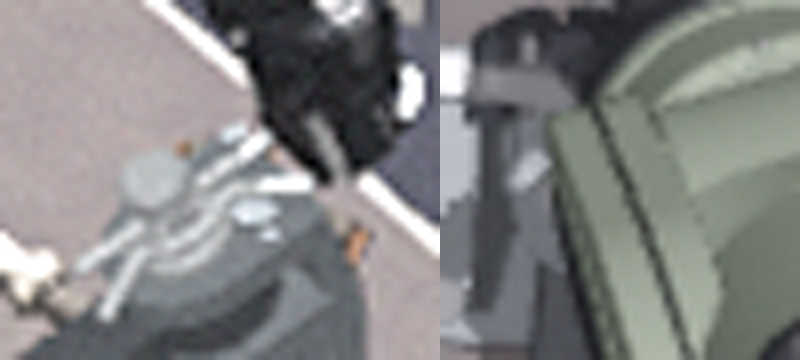

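The leg runs through the hole, with its tip out at (329.6,228.3), and the bow lies round the near side of the pin. The tip is about 34 mm past the hole, and home is 37 mm, so I'll push about 2.5 mm more.

Emit:
apply_moves --steps "1.5 0 0 0 0 0 30; 0 0 0 0 0 0 30; 0 0 0 0 0 0 30"

```text
clock: 19.0
eef_pos: [0.5893, -0.154, 0.1712]
eef_rot: [0.049, 2.704, -0.011]
ft_force: [1.5, -4.9, 5.0]
opening: 0.0342
finger_force: 70.6
```

Emit:
apply_moves --steps "1 0 0 0 0 0 30; 0 0 0 0 0 0 30; 0 0 0 0 0 0 30"

```text
clock: 19.38
eef_pos: [0.5887, -0.1541, 0.171]
eef_rot: [0.049, 2.703, -0.011]
ft_force: [2.7, -6.8, 5.3]
opening: 0.034
finger_force: 70.7
```

Emit:
apply_moves --steps "-0.8 -1 -1 0 0 0 30; 0 0 0 0 0 0 30; 0 0 0 0 0 0 30" --grip_force 20

```text
clock: 19.75
eef_pos: [0.5884, -0.1549, 0.1717]
eef_rot: [0.049, 2.705, -0.01]
ft_force: [1.1, -3.1, 0.3]
opening: 0.0341
finger_force: 70.1
```

Emit:
apply_moves --steps "0 0 0 0 0 0 38; 0 0 0 0 0 0 42; 0 0 0 0 0 0 48; 0 0 0 0 0 0 54; 0 0 0 0 0 0 54; 0 0 0 0 0 0 54"

```text
clock: 20.5
eef_pos: [0.5884, -0.1549, 0.1718]
eef_rot: [0.049, 2.705, -0.011]
ft_force: [0.2, -0.5, 0.3]
opening: 0.054
finger_force: 0.0
```

Emit:
apply_moves --steps "0 0 -5 0 0 0 54; 0 0 -10 0 0 0 54; 0 0 -15 0 0 0 54; 0 0 -20 0 0 0 54; 0 0 -30 0 0 0 54; 0 0 -40 0 0 0 54; 0 0 -40 0 0 0 54; 0 40 0 0 0 0 54; 0 40 0 0 0 0 54; 0 40 0 0 0 0 54; 0 40 0 0 0 0 54; 0 40 0 0 0 0 54; 0 0 0 0 0 0 54; 0 0 0 0 0 0 54"

```text
clock: 22.25
eef_pos: [0.5278, 0.0467, 0.3174]
eef_rot: [0.049, 2.705, -0.011]
ft_force: [-1.2, -0.1, -0.2]
opening: 0.0541
finger_force: 0.0
```

Run:
```python
from h import *
cs=cap("side");ct=cap("top")
s=ctrl.sense();print(s["eef_pos"],s["ft_force"],s["clock"])
o=np.hstack([cv2.resize(cs["pixels"][195:240,320:370],None,fx=8,fy=8,interpolation=cv2.INTER_CUBIC),cv2.resize(ct["pixels"][170:220,360:410],None,fx=8,fy=8,interpolation=cv2.INTER_CUBIC)[:360]])
cv2.imwrite("pics/s9.png",o)
```

```text
[0.52795605 0.04604188 0.31719454] [ 0.21092383 -0.53771024  0.42140584] 22.35
```

View pics/s9.png

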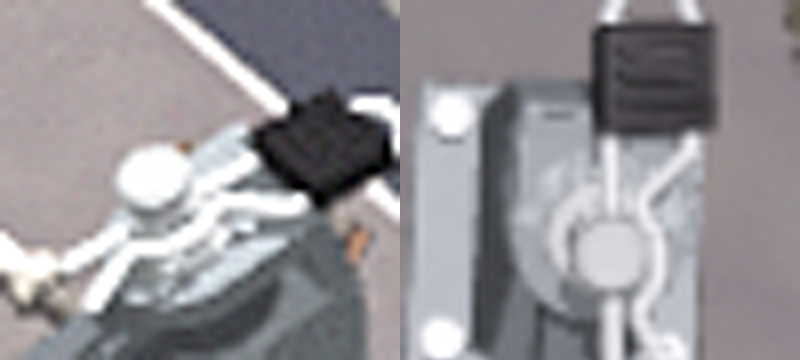

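The top view shows the leg straight through the pin, entering at (386,195), with the bow's hump closed round the pin at (391.5,201) and the head behind it. The gripper is clear, so I'm handing the job in.

```bash
python3 -c "
from workcell import ctrl
print(ctrl.close_job())"
```

```text
the job is handed in; nothing more can be done
None
```

The R-clip's leg is through the pin's cross hole with the bow closed round the pin, the gripper is clear and I saw no contact with the can, pot or filter; the job was handed in at about 22 s with no verdict returned.

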